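# Feed a bracket rack past the spring gate

### The arm

A 6-joint arm with a two-finger parallel gripper is mounted at the origin on the work surface. World frame = base frame: x ahead of the robot, y to its left, z up, the work surface at z = 0. Lengths are in mm, angles in degrees, forces in N, time in s.
With the tool pointing down it reaches from about 350 to 950 mm from the base axis. Payload 17.4 kg.
Tool frame: the origin (TCP) lies midway between the tips of the shut fingers; the grasp point (between the pads) lies env.hold_point_z behind it (env.hold_point_z is the distance from the TCP to the grasp point, in mm); z points along the fingers, y is the line along which they close (so a half turn about z gives the same grasp; the last joint's range is limited). The gripper opens to 93 mm and grips with 3 to 60 N. Pads are 15 mm wide; open, the fingers measure 128 mm over their backs; the gripper's body (75 mm by 188 mm) begins 65 mm behind the grasp point.
Start: joints at [-69.488, 6.646, 82.598, -0, 90.757, -2.166], TCP at [260.235, -622.824, 218.646] pointing down, gripper open.
Joint ranges: [-162.19, 162.19], [-47.58, 125.68], [4.15, 143.07], [-65.23, 245.23], [0.69, 171.88], [-170.13, 170.13]. Speed limits (degrees/s): [108.29, 108.29, 127.2, 180, 180, 180].

### API

Orientations are given as [roll, pitch, yaw] about the fixed x, y, z axes, in that order (R = Rz(yaw) Ry(pitch) Rx(roll)).
In Python, from cell import env, get_image, camera_model gives the robot as it stands.
- The arm moves only by the tool drive_tool, never from a script. Its argument "series" is text: rows parted by semicolons, each of 7 numbers parted by spaces: the shift along the world's x, y, z in mm, then the turn, a rotation vector about the world's x, y, z in rad, then the opening, from 0 (shut) to 1 (fully open). A call has 1 to 10 rows; each row shifts and turns the commanded pose from where the row before left it; what a row does not reach is not made up. A row lasts 1/12 s, in which the tool goes at most 41.7 mm and 7.16 degrees, less where a joint would pass 70% of its speed; a pose out of reach is approached as far as the arm can. A call is refused whole if a number of a shift passes 41.7 or a number of a turn 0.125, either way. A call with a gripper value outside its range is refused whole. The fingers move at their own pace and stop on an object; "newtons" is the grip in N (left out, the last holds). Time passes only in rows, so rows that do not move let the fingers close. It gives the time, the measured TCP pose, the force, the opening and the grip force at its end, in the units of the state.
- env.get_obs(): the state, without advancing time (a new reading comes with each control period).
- get_image(name): name is "scene" or "top" or "wrist"; returns the picture (420x560x3 uint8, red, green, blue); there is no depth.
- camera_model(name): a dict with "K" (3x3 intrinsics, pixels), "pose" (4x4, takes a point from camera to world coordinates). Camera axes: x right, y down, z forward; pixel columns grow to the right and rows downward; lengths in mm; the calibration is good to about 2 mm. The wrist camera is an equidistant fisheye: a pixel r from the principal point sees the ray r / f radians off the axis. A picture is of the moment at which its call begins: read the wrist's pose just before it. camera_model takes no time and is no camera call; for the wrist camera it gives the pose at the moment of the call.
- env.finish_job(): hands the job in; it is judged then, once.
The state is a dict: "clock": time; "joints": joint angles; "qvel": joint speeds; "tau": joint torques, N m; "tcp_pos": TCP position; "tcp_rot": TCP orientation; "wrist_force": force on the tool from outside, world axes, zero at the start; "torque": the same for the moment, N m; "opening": finger opening in mm; "gripper_force": force on a finger pad.
Only numpy, scipy, OpenCV 4.12 (cv2) and the standard library are available. Lean on these libraries where they do the work, as an engineer would, in place of code of your own. Each camera call takes 0.05 s, during which the arm holds its last target. There are 200 camera calls.

### The job

Push the rack of channel pieces along the feed chute and through the gate: hold the hinged gate open with one fingertip on its press bar and push the rack with the other, keeping the gate down until the whole rack is past it. Then let go so that the gate springs shut behind the rack, and leave the rack standing in the chute. Only press and push, without lifting or carrying the rack, and leave the brackets, channels and tools lying about where they are.

Things in the scene. Friction and masses are not known exactly. Their poses are not given: they have to be found in the camera images.
- chute: Open-topped sheet-steel feed chute on legs, fixed to the bench, across the robot's front. Origin: at bench height, on the centre line, at the gate. x runs along the chute the way the rack travels (downstream), y to the press-bar side (away from the robot), z up. Inside 90 mm wide; walls 4 mm thick, tops 98 mm above the bench.
- gate_line (a point): Point on the chute floor, 55 mm above the bench, on the centre line at the gate (chute x = 0). The floor runs from x = -340 to +270 mm, with rubber buffers on an end stop at x = +256 mm. A slot for the gate leaf crosses the floor and the +y wall from x = -18 to +9 mm.
- rack: Steel rack in the chute before the gate, 120 mm long, 84 wide, 85 high, 0.6 to 1 kg, with six channel pieces fixed in it. Origin: centre of its underside; x along the chute. Flat full-width end plates at x = +60 and -60 mm, 2 to 85 mm above the floor. Slides on side skids; open underneath, so a gate rising under it blocks it. Starts 10 to 110 mm short of the gate.
- gate (a joint): Gate angle, rad: 0 shut, 0.10 leaf level with the chute floor, 0.13 well open (leaf 8 mm below it), 0.15 limit. Gate: press bar outside the chute's +y wall, hinged at its upstream end, rigidly carrying a 4 mm thick leaf that stands across the chute. Pressing the bar down swings the leaf down through the slot; a spring shuts it. The rack cannot push it open.
- bar_hinge (a point): Hinge pin of the gate, at the upstream end of the press bar: chute x = -300, y = +77 mm, 91 mm above the bench. The bar is a flat strip 26 mm wide, its centre line at chute y = +77 mm, and reaches 70 mm downstream past the gate. Held down at 0.13 rad it lies level, its top 94 mm above the bench all along, and a fingertip can slide along it.
- bar_top (a point): Point on top of the press bar, on its centre line, beside the gate (chute x = 0 when shut); moves with the gate: 133 mm above the bench when shut (the bar slopes up 0.13 rad from its hinge), 94 mm at 0.13 rad. Holding the gate open takes about 3 N here, 6 N at chute x = -150 mm and much more nearer the hinge.
- leaf_top (a point): Middle of the top edge of the gate leaf, on the chute's centre line; moves with the gate: 30 mm above the chute floor when shut.
- bracket_a: post bracket: 100 x 100 x 6 mm base plate with an upright U channel (46 x 40 mm, 85 mm tall); origin under the plate's centre. Bystander beyond the chute
- bracket_b: the same kind of post bracket as bracket_a. Bystander beyond the chute
- channel_a: bare U channel standing on end, 46 x 40 x 85 mm; origin under its centre. Bystander on the robot's side of the chute
- channel_b: the same kind of bare U channel as channel_a. Bystander on the robot's side of the chute
- g_clamp: black iron G-clamp lying flat, about 190 x 105 mm, 22 mm high; origin at a corner of its frame. Bystander
- hammer: hammer lying flat. Bystander
- spray_can: bare metal spray can, 60 mm diameter, 170 mm tall; origin under its centre. Bystander
There are look-alikes about, which are no part of the job. What is shaped like the rack but orange or purple is not meant.

How it is judged:
By the outcome, as a careful person would: the job done as asked, in the order asked, and still so for the second after the job is handed in, with the robot touching nothing.
It also fails if it takes over 51 s, if anything falls off the work surface, if the arm or the gripper's body presses on something with over 40 N, if the wrist force passes 120 N, or if a joint passes its speed limit or range.

## Working session

There is one attempt and no reset: what is moved stays moved. The work goes in short steps, Python scripts to look and compute and a tool call to move; the robot and the scene stay as the last step left them, time stands still between calls to the robot, and variables do not carry over. Pictures are saved under pics/ and viewed, at most 10 in all, crops included, and the job is handed in when it is done.

Besides the shell and the picture viewer there is one more tool, called after "Request:" as name(argument=value, ...), one argument or row to a line, values as JSON. drive_tool: Moves the arm, as the interface text tells. Its arguments: {"type":"object","properties":{"series":{"type":"string"},"newtons":{"type":"number"}},"required":["series"]}

```bash
mkdir -p pics; ls; python3 - <<'E'
from cell import env,get_image,camera_model
import cv2
for n in("scene","top"):
    cv2.imwrite(f"pics/{n}0.png",get_image(n)[:,:,::-1]); m=camera_model(n); print(n,m["K"].round(1).tolist(),m["pose"].round(3).tolist())
print(env.get_obs(), env.hold_point_z)
E
```

```text
pics
scene [[467.7, 0.0, 277.9], [0.0, 467.7, 202.4], [0.0, 0.0, 1.0]] [[0.776, 0.437, -0.454, 1181.517], [0.63, -0.562, 0.536, -716.529], [-0.021, -0.702, -0.712, 1123.644], [0.0, 0.0, 0.0, 1.0]]
top [[478.7, 0.0, 278.1], [0.0, 478.7, 208.8], [0.0, 0.0, 1.0]] [[-0.006, -0.986, 0.165, 255.237], [-1.0, 0.004, -0.011, 81.74], [0.01, -0.165, -0.986, 1559.241], [0.0, 0.0, 0.0, 1.0]]
{'clock': 0.1, 'joints': array([-6.94885184e+01,  6.67187554e+00,  8.26308629e+01,  4.19395192e-04,
        9.07579574e+01, -2.16678624e+00]), 'qvel': array([-0.02989824, -0.00207469, -0.13946657, -0.12613678,  0.14268609,
       -0.06758435]), 'tau': array([ 3.68871013e-03, -7.22896099e+01, -6.23861003e+01,  7.83526688e-02,
        2.28871882e-02, -8.32802039e-05]), 'tcp_pos': array([ 260.16865325, -622.64649709,  217.98457726]), 'tcp_rot': array([-1.79939363e+02, -2.71388674e-03,  2.26782717e+01]), 'wrist_force': array([ 0.90575836, -0.18817519,  0.46262667]), 'torque': array([-0.00343658,  0.03719105,  0.01736616]), 'gripper_force': 0.0, 'opening': 92.96907783758314} 18.8
```

View pics/top0.png

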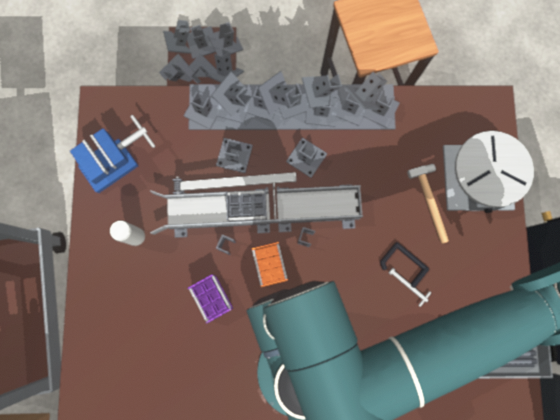

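View pics/scene0.png

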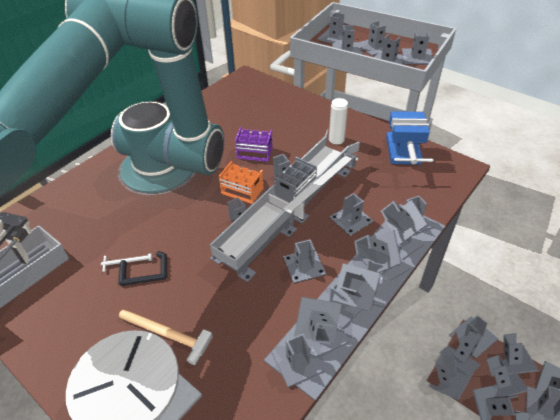

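The top view shows the chute from col 165 to 360 at row ~205, with the gate at col ~272. The bar's hinge is on the left, so downstream is image right (world −y). The rack is at cols 227–267. I'll enlarge the chute next.

```bash
python3 - <<'E'
import cv2
a=cv2.imread("pics/top0.png")[165:245,155:370]; cv2.imwrite("pics/topc.png",cv2.resize(a,None,fx=3.7,fy=3.7,interpolation=cv2.INTER_CUBIC))
a=cv2.imread("pics/scene0.png")[130:285,205:365]; cv2.imwrite("pics/scc.png",cv2.resize(a,None,fx=3.8,fy=3.8,interpolation=cv2.INTER_CUBIC))
E
```

```text
(no output)
```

View pics/topc.png

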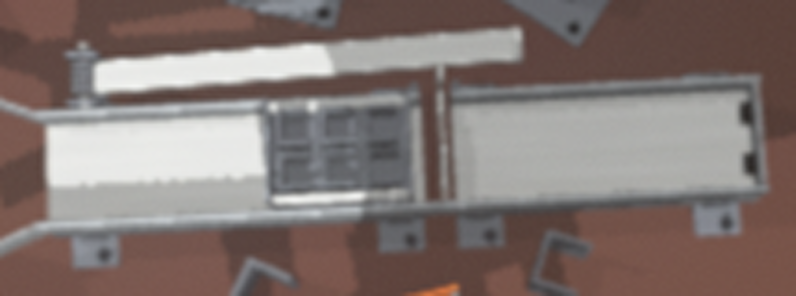

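View pics/scc.png

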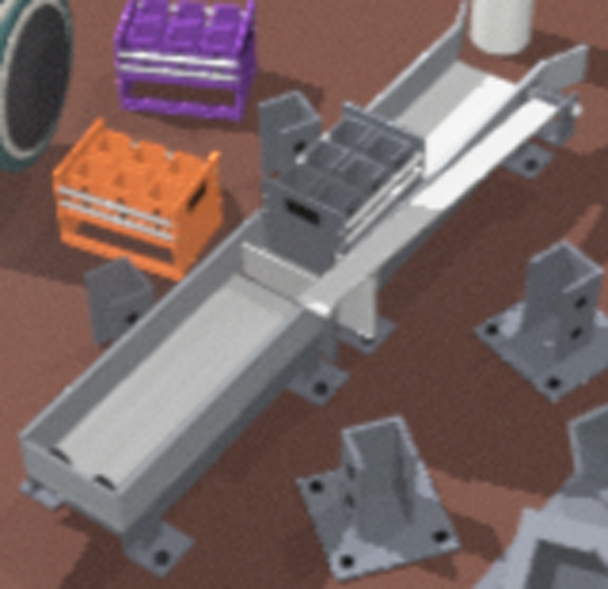

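Crop features read: wall-top corners at (758,78) and (768,188) on the right and (40,112) and (40,230) on the left. The leaf top runs (440,70)–(447,200), the bar from (95,78) to its tip at (521,43), and the rack top edges are at u=270 (rear) and 412 (front).

```bash
cat > h.py <<'E'
import numpy as np
from cell import camera_model
def ray(n,px,z):
    m=camera_model(n);P=m["pose"];d=P[:3,:3]@np.linalg.inv(m["K"])@[px[0],px[1],1]
    return P[:3,3]+d*(z-P[2,3])/d[2]
def pix(n,X):
    m=camera_model(n);P=m["pose"];c=P[:3,:3].T@(np.asarray(X,float)-P[:3,3]);q=m["K"]@c;return q[:2]/q[2]
E
python3 - <<'E'
from h import *
T=lambda u,v,z:ray("top",(155+u/3.7-.35,165+v/3.7-.35),z)
S=lambda u,v,z:ray("scene",(205+u/3.8-.35,130+v/3.8-.35),z)
for k,a in dict(fr=(758,78,98),nr=(768,188,98),fl=(40,112,98),nl=(40,230,98),leafF=(440,70,85),leafN=(447,200,85),bar0=(95,78,94),tip=(521,43,142),rkR1=(270,100,140),rkR2=(270,207,140),rkF1=(412,85,140),rkF2=(412,205,140)).items(): print(k,T(*a).round(1))
print("scene")
for k,a in dict(nr=(24,437,98),fr=(124,502,98),leafN=(245,246,85),leafF=(305,305,85),rkF1=(265,185,140),rkF2=(330,225,140),rkR1=(345,107,140),rkR2=(422,155,140)).items(): print(k,S(*a).round(1))
E
```

```text
fr [ 571.9 -189.    98. ]
nr [ 477.9 -194.1   98. ]
fl [545.  415.2  98. ]
nl [445.3 411.9  98. ]
leafF [582.7  79.6  85. ]
leafN [470.9  74.2  85. ]
bar0 [574.9 370.8  94. ]
tip [592.5  13.1 142. ]
rkR1 [545.9 218.6 140. ]
rkR2 [457.7 217.6 140. ]
rkF1 [558.  102.6 140. ]
rkF2 [458.9 102.8 140. ]
scene
nr [ 483.3 -192.3   98. ]
fr [ 583.4 -190.9   98. ]
leafN [474.5  75.6  85. ]
leafF [556.5  53.   85. ]
rkF1 [479.2  98.6 140. ]
rkF2 [550.4  93.8 140. ]
rkR1 [470.8 217.  140. ]
rkR2 [559.2 207.  140. ]
```

Request:
drive_tool(
  series="5 15 2 0 0 0.04 0.645; 11 34 2 0 0 0.05 0.645; 11 34 2 0 0 0.05 0.645; 11 34 2 0 0 0.05 0.645; 11 34 2 0 0 0.05 0.645; 11 34 0 0 0 0.05 0.645; 11 34 0 0 0 0.05 0.645; 11 34 0 0 0 0.05 0.645; 11 34 0 0 0 0.05 0.645; 11 34 0 0 0 0.05 0.645",
)

```text
clock: 0.93
tcp_pos: [364.2, -300.1, 228.4]
tcp_rot: [-180.0, -0.0, 50.9]
wrist_force: [-0.1, -0.7, -0.8]
opening: 60.1
gripper_force: 0.0
```

Request:
drive_tool(
  series="11 34 0 0 0 0.05 0.645; 11 34 0 0 0 0.05 0.645; 11 34 0 0 0 0.05 0.645; 11 34 0 0 0 0.05 0.645; 11 34 0 0 0 0.05 0.645; 11 34 0 0 0 0.05 0.645; 11 34 0 0 0 0.05 0.645; 11 34 0 0 0 0.05 0.645; 11 34 0 0 0 0.05 0.645; 11 34 0 0 0 0.05 0.645",
)

```text
clock: 1.77
tcp_pos: [474.3, 40.1, 228.6]
tcp_rot: [180.0, 0.0, 79.6]
wrist_force: [0.1, -0.2, 0.4]
opening: 60.1
gripper_force: 0.0
```

Request:
drive_tool(
  series="10 30 0 0 0 0.035 0.645; 10 30 0 0 0 0.035 0.645; 10 30 0 0 0 0.035 0.645; 10 30 0 0 0 0.035 0.645; 10 30 0 0 0 0.035 0.645; 10 30 0 0 0 0.035 0.645; 8 20 0 0 0 0.02 0.645; 0 4 0 0 0 0 0.645; 0 0 0 0 0 0 0.645; 0 0 0 0 0 0 0.645",
)

```text
clock: 2.6
tcp_pos: [542.0, 241.8, 228.3]
tcp_rot: [-180.0, 0.0, 92.6]
wrist_force: [0.5, -0.2, -0.3]
opening: 60.2
gripper_force: 0.0
```

```bash
python3 - <<'E'
from cell import env,get_image,camera_model
import cv2
m=camera_model("wrist"); im=get_image("wrist"); 
print(m["K"].round(1).tolist(),m["pose"].round(3).tolist(),env.get_obs()["tcp_pos"],env.get_obs()["tcp_rot"])
cv2.imwrite("pics/w1.png",im[:,:,::-1])
E
```

```text
[[325.2, 0.0, 279.4], [0.0, 325.2, 211.0], [0.0, 0.0, 1.0]] [[0.999, 0.043, 0.012, 537.936], [0.044, -0.961, -0.271, 318.959], [-0.0, 0.272, -0.962, 393.806], [0.0, 0.0, 0.0, 1.0]] [542.0001001  241.45069518 228.56493764] [-1.79986085e+02  1.65439331e-02  9.25399416e+01]
```

View pics/w1.png

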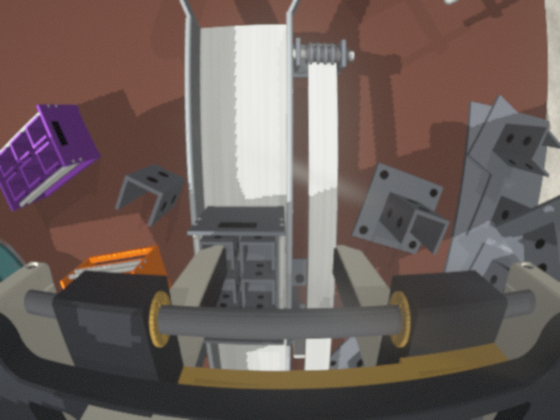

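The wrist view shows the rack's rear face, with its bottom edge at row ~207 and top edge at ~234 (cols 190–287). The bar is at cols 308–338, and the wall tops are at cols ~191 and ~290.

```bash
cat >> h.py <<'E'
def wray(m,px,z):
    K=m["K"];v=(np.array(px)-K[:2,2])/K[0,0];r=np.hypot(*v)
    d=m["pose"][:3,:3]@np.array([*(v/r*np.sin(r)),np.cos(r)]);p=m["pose"][:3,3];return p+d*(z-p[2])/d[2]
O=np.array([512,77]);ex=np.array([.0495,-.9988]);ey=np.array([.9988,.0495])
def ch(p): d=np.asarray(p)[:2]-O; return np.array([d@ex,d@ey])
E
python3 - <<'E'
from h import *
m=camera_model("wrist")
for k,px,z in [("rearbotL",(200,207),57),("rearbotR",(284,207),57),("reartopL",(191,234),140),("reartopR",(287,234),140),("wallL",(192,100),98),("wallR",(291,100),98),("wallL2",(192,190),98),("wallR2",(290,190),98),("barL",(309,150),106),("barR",(338,150),106),("hinge",(325,55),91)]:
    p=wray(m,px,z);print(k,p.round(1),ch(p).round(1))
print(ch([542,241.5]))
E
```

```text
rearbotL [455.2 224.3  57. ] [-150.   -49.5]
rearbotR [547.  228.3  57. ] [-149.4   42.4]
reartopL [466.9 223.4 140. ] [-148.4  -37.8]
reartopR [548.3 227.4 140. ] [-148.5   43.7]
wallL [457.1 337.2  98. ] [-262.6  -42. ]
wallR [547.6 338.8  98. ] [-259.7   48.5]
wallL2 [457.6 252.3  98. ] [-177.8  -45.7]
wallR2 [550.7 255.9  98. ] [-176.7   47.5]
barL [565.4 294.7 106. ] [-214.8   64.1]
barR [591.4 296.3 106. ] [-215.1   90.2]
hinge [577.2 384.3  91. ] [-303.7   80.4]
[-162.8176    38.10675]
```

Request:
drive_tool(
  series="0 6 0 0 0 0 0.645; 0 0 -15 0 0 0 0.645; 0 0 -20 0 0 0 0.645; 0 0 -20 0 0 0 0.645; 0 0 -20 0 0 0 0.645; 0 0 -20 0 0 0 0.645; 0 0 -10 0 0 0 0.645; 0 0 -5 0 0 0 0.645; 0 0 0 0 0 0 0.645; 0 0 0 0 0 0 0.645",
)

```text
clock: 3.48
tcp_pos: [542.5, 248.2, 119.4]
tcp_rot: [180.0, -0.0, 92.6]
wrist_force: [0.3, 0.9, 1.1]
opening: 59.8
gripper_force: 0.0
```

Request:
drive_tool(
  series="0 0 -4 0 0 0 0.645; 0 0 -4 0 0 0 0.645; 0 0 -4 0 0 0 0.645; 0 0 -4 0 0 0 0.645; 0 0 -3 0 0 0 0.645; 0 0 -2 0 0 0 0.645; 0 0 -2 0 0 0 0.645; 0 0 -1 0 0 0 0.645; 0 0 0 0 0 0 0.645; 0 0 0 0 0 0 0.645",
)

```text
clock: 4.32
tcp_pos: [542.8, 247.7, 95.4]
tcp_rot: [179.9, 0.1, 92.6]
wrist_force: [0.1, -6.3, 7.9]
opening: 59.9
gripper_force: 3.7
```

Request:
drive_tool(
  series="0 0 -1 0 0 0 0.645; 0 0 -1 0 0 0 0.645; 0 0 0 0 0 0 0.645",
)

```text
clock: 4.57
tcp_pos: [542.8, 247.6, 93.4]
tcp_rot: [179.9, 0.1, 92.6]
wrist_force: [-0.3, -7.1, 8.5]
opening: 59.8
gripper_force: 4.1
```

```bash
python3 - <<'E'
from cell import env,get_image,camera_model
import cv2
im=get_image("scene")[110:290,200:380,::-1]; cv2.imwrite("pics/s2.png",cv2.resize(im,None,fx=3.3,fy=3.3,interpolation=cv2.INTER_CUBIC))
E
```

```text
(no output)
```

View pics/s2.png

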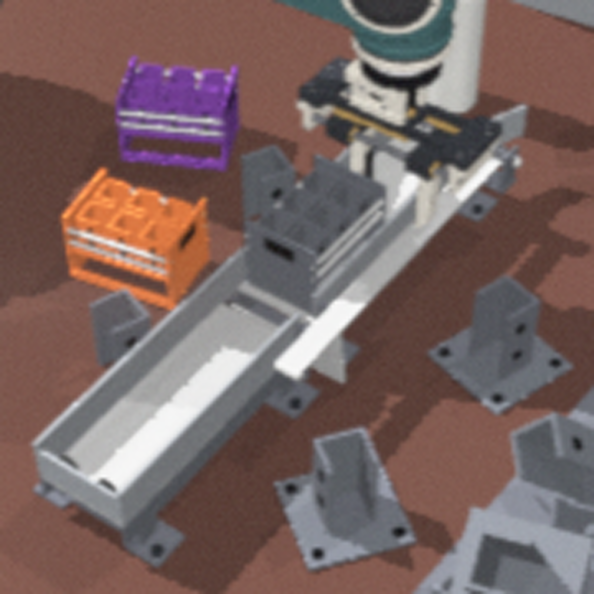

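The gate is down: the leaf is below the floor slot at about (260,305) and the fingertip is on the bar at (425,230). The second finger stands behind the rack, so I'll start pushing.

Request:
drive_tool(
  series="0.1 -3 0 0 0 0 0.645; 0.2 -4 0 0 0 0 0.645; 0.2 -4 0 0 0 0 0.645; 0.2 -4 0 0 0 0 0.645; 0.2 -4 0 0 0 0 0.645; 0.2 -4 0 0 0 0 0.645; 0.2 -4 0 0 0 0 0.645; 0.3 -6 0 0 0 0 0.645; 0.3 -6 0 0 0 0 0.645; 0.3 -6 0 0 0 0 0.645",
)

```text
clock: 5.45
tcp_pos: [545.0, 204.6, 94.0]
tcp_rot: [179.9, -0.2, 92.6]
wrist_force: [-0.4, 11.9, 8.8]
opening: 60.2
gripper_force: 6.3
```

Request:
drive_tool(
  series="0.3 -6 -0.5 0 0 0 0.645; 0.3 -6 0 0 0 0 0.645; 0.3 -6 0 0 0 0 0.645; 0.3 -6 0 0 0 0 0.645; 0.3 -6 0 0 0 0 0.645; 0.3 -6 0 0 0 0 0.645; 0.3 -6 0 0 0 0 0.645; 0.3 -6 0 0 0 0 0.645; 0.3 -6 0 0 0 0 0.645; 0.3 -6 0 0 0 0 0.645",
)

```text
clock: 6.28
tcp_pos: [548.2, 144.6, 93.8]
tcp_rot: [179.8, -0.2, 92.6]
wrist_force: [-1.5, 13.6, 10.6]
opening: 60.2
gripper_force: 6.8
```

Request:
drive_tool(
  series="0.3 -6 0 0 0 0 0.645; 0.3 -6 0 0 0 0 0.645; 0.3 -6 0 0 0 0 0.645; 0.3 -6 0 0 0 0 0.645; 0.3 -6 0 0 0 0 0.645; 0.3 -6 0 0 0 0 0.645; 0.3 -6 0 0 0 0 0.645; 0.3 -6 0 0 0 0 0.645; 0.3 -6 0 0 0 0 0.645; 0.3 -6 0 0 0 0 0.645",
)

```text
clock: 7.12
tcp_pos: [551.2, 84.5, 93.7]
tcp_rot: [179.8, -0.2, 92.6]
wrist_force: [-1.2, 13.4, 12.6]
opening: 59.8
gripper_force: 6.9
```

```bash
python3 - <<'E'
from cell import env,get_image,camera_model
import cv2
im=get_image("scene")[110:290,200:380,::-1]; cv2.imwrite("pics/s3.png",cv2.resize(im,None,fx=3.3,fy=3.3,interpolation=cv2.INTER_CUBIC))
E
```

```text
(no output)
```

View pics/s3.png

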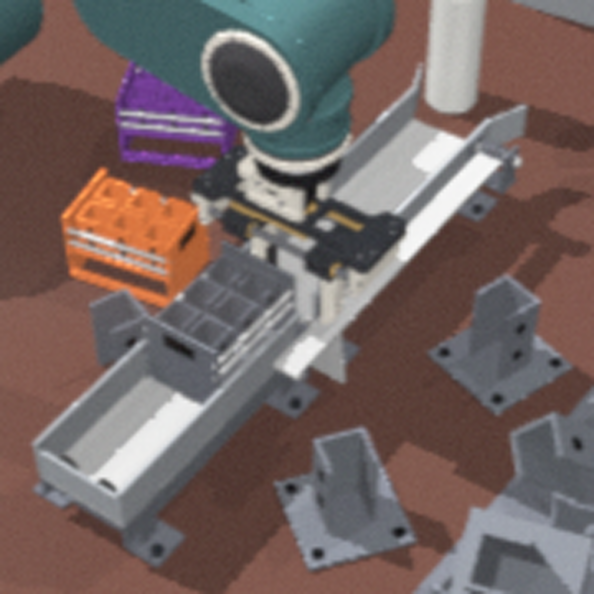

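The rack is sliding through with the gate still down; its rear is at about chute x = +2. I'll push about 36 mm further.

Request:
drive_tool(
  series="0.3 -6 0 0 0 0 0.645; 0.3 -6 0 0 0 0 0.645; 0.3 -6 0 0 0 0 0.645; 0.3 -6 0 0 0 0 0.645; 0.2 -5 0 0 0 0 0.645; 0.2 -4 0 0 0 0 0.645; 0.1 -2 0 0 0 0 0.645; 0 -1 0 0 0 0 0.645; 0 0 0 0 0 0 0.645; 0 0 0 0 0 0 0.645",
)

```text
clock: 8.0
tcp_pos: [552.9, 48.2, 93.4]
tcp_rot: [179.9, -0.1, 92.6]
wrist_force: [0.9, 8.5, 9.1]
opening: 60.3
gripper_force: 4.9
```

Request:
drive_tool(
  series="0 3 0 0 0 0 0.645; 0 3 0 0 0 0 0.645; 0 0 3 0 0 0 0.645; 0 0 6 0 0 0 0.645; 0 0 8 0 0 0 0.645; 0 0 10 0 0 0 0.645; 0 0 10 0 0 0 0.645; 0 0 12 0 0 0 0.645; 0 0 15 0 0 0 0.645; 0 0 20 0 0 0 0.645",
)

```text
clock: 8.83
tcp_pos: [551.6, 53.0, 176.6]
tcp_rot: [-179.9, 0.0, 92.6]
wrist_force: [0.2, -0.4, -0.8]
opening: 60.1
gripper_force: 0.0
```

Request:
drive_tool(
  series="0 0 25 0 0 0 0.645; 0 0 25 0 0 0 0.645; 0 0 25 0 0 0 0.645; 0 10 15 0 0 0 0.645; 0 25 0 0 0 0 0.645; 0 30 0 0 0 0 0.645; 0 30 0 0 0 0 0.645; 0 20 0 0 0 0 0.645; 0 5 0 0 0 0 0.645; 0 0 0 0 0 0 0.645",
)

```text
clock: 9.67
tcp_pos: [551.8, 174.5, 266.0]
tcp_rot: [-180.0, 0.0, 92.7]
wrist_force: [0.1, -0.2, -0.1]
opening: 60.2
gripper_force: 0.0
```

```bash
python3 - <<'E'
from cell import env,get_image,camera_model
import cv2
im=get_image("scene")[110:290,200:380,::-1]; cv2.imwrite("pics/s4.png",cv2.resize(im,None,fx=3.3,fy=3.3,interpolation=cv2.INTER_CUBIC))
E
```

```text
(no output)
```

View pics/s4.png

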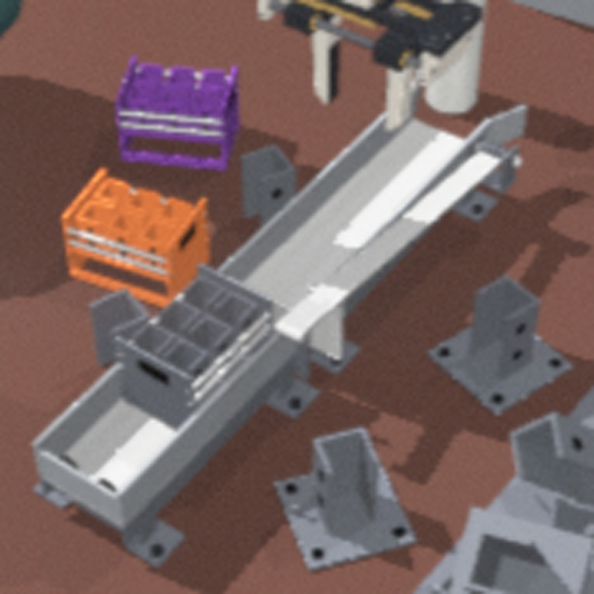

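The rack stands downstream with its rear at about (270,300), and the bar has risen, its tip at about (280,325). I'll check the bar against the starting picture numerically.

```bash
python3 - <<'E'
import cv2,numpy as np
from cell import get_image
a=cv2.imread("pics/scene0.png").astype(int); b=get_image("scene")[:,:,::-1].astype(int); b0=b
o=cv2.resize(cv2.imread("pics/s2.png"),(180,180),interpolation=cv2.INTER_AREA).astype(int)
for n,(r0,r1,c0,c1) in dict(tip=(198,216,283,305),mid=(180,200,300,330)).items():
    A=a[r0:r1,c0:c1]; print(n,"now-start",abs(b[r0:r1,c0:c1]-A).mean().round(1),"open-start",abs(o[r0-110:r1-110,c0-200:c1-200]-A).mean().round(1))
t=cv2.matchTemplate(b[190:230,270:320].astype(np.uint8),a[200:216,283:305].astype(np.uint8),cv2.TM_CCOEFF_NORMED); print(cv2.minMaxLoc(t), "expect loc (13,10)")
E
```

```text
tip now-start 29.0 open-start 54.8
mid now-start 19.9 open-start 41.8
(-0.2965533137321472, 0.8549731969833374, (7, 4), (13, 10)) expect loc (13,10)
```

The template match puts the bar tip exactly at its starting, shut position. The remaining difference comes from lighting and shadow. The robot is clear of everything, so I'm handing in.

```bash
python3 -c "
from cell import env
print(env.finish_job())"
```

```text
the job is handed in; nothing more can be done
None
```

The rack is through the gate and standing in the chute with its rear about 38 mm past the gate line; the gate sprang shut behind it, and I handed the job in at about 10 s (no verdict was returned).

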